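# Mark a batch of copper blocks in the clamped carriage of a marking station

## Robot

A 6-joint arm with a two-finger parallel gripper is mounted at the origin on the work surface. World frame = base frame: x ahead of the robot, y to its left, z up, the work surface at z = 0. Lengths are in m, angles in rad, forces in N, time in s.
With the tool pointing down it reaches from about 0.425 to 0.95 m from the base axis. Payload 14.7 kg.
Tool frame: the origin (TCP) lies between the finger pads; the fingertips stand ctrl.tips_ahead ahead of it and the grasp point (between the pads) lies 5 mm behind it (ctrl.tips_ahead is the distance from the TCP to the fingertips, in m); z points along the fingers, x is the direction in which the jaws open and shut, and the axes are right-handed (so a half turn about z gives the same grasp; the last joint's range is limited). The gripper opens to 85 mm and grips with 20 to 120 N. Pads are 22 mm wide; open, the fingers measure 114 mm over their backs; the gripper's body (76 mm by 85 mm) begins 54 mm behind the grasp point. The pads swing forward as they close: fully open they stand 13 mm farther back than shut.
Start: joints at [-1.193, 0.48, 1.596, -0, 1.065, -0.047], TCP at [0.268, -0.592, 0.245] pointing down, gripper open.
Joint ranges: [-2.75, 2.75], [-0.82, 2.05], [0.23, 2.67], [-1.56, 4.7], [0.09, 2.69], [-2.92, 2.92]. Speed limits (rad/s): [1.89, 1.89, 2.39, 3.01, 3.01, 3.01].

## Interface

Orientations are given as a unit quaternion [x, y, z, w].
In Python, from rig import ctrl gives the robot as it stands. Calls block until the motion is done:
- ctrl.move_ptp(position, orientation): joint-space move of the TCP to a pose.
- ctrl.move_straight(position, rotation=None, rate=0.15, max_force=None): straight line of the TCP; rotation=None keeps the orientation; rate is the mean speed in m/s. With max_force (N) it stops when the force on the tool has changed by that much, and returns True; else False.
- ctrl.goto_joints(angles): joint-space move.
- ctrl.gripper_to(opening): finger opening in m; the grip force is fixed at half the most; returns when the fingers have stopped.
- ctrl.pause(seconds).
- ctrl.solve_ik(position, orientation): joint angles nearest the present ones, or None.
- ctrl.capture(name): name is "scene" or "top" or "wrist"; returns a dict with "img" (480x640x3 uint8, red, green, blue), "range_z" (480x640 float32, m along the optical axis (not along the pixel's ray), 0 where there is no reading), "vertical_fov" (degrees; the focal length in pixels is half the picture's height over the tangent of half this angle, whatever the lens; pixels are square), "cx", "cy" (the principal point, pixels), "k1" (the pictures are not rectified: a ray, as slopes to the right and down, at radius r is drawn at 1 + k1 r^2 times it, then the intrinsics apply), "rvec" (rotation vector, rad) and "tvec" (3), from world to camera coordinates, as OpenCV has them; the wrist camera has in their place "tool_from_camera" (4x4, takes a point from camera to tool coordinates, whose origin is the TCP and whose axes are the tool frame's). Camera axes: x right, y down, z forward; pixel columns grow to the right and rows downward; lengths in m; the calibration is good to about 2 mm. A picture is of the moment at which its call begins: read the wrist's pose just before it.
A pose or a line that the arm cannot do raises ctrl.Unreachable and nothing moves.
- ctrl.hand_in(): hands the job in, once; it reports no verdict.
Readings, each from a call of its own:
- ctrl.read_clock(): time.
- ctrl.read_joint_positions(): joint angles.
- ctrl.read_joint_vel(): joint speeds.
- ctrl.read_tau(): joint torques, N m.
- ctrl.read_eef_pos(): TCP position.
- ctrl.read_orientation(): TCP orientation.
- ctrl.read_force(): force on the tool from outside, world axes, zero at the start.
- ctrl.read_ft_torque(): the same for the moment, N m.
- ctrl.read_width(): finger opening in m.
Only numpy, scipy, OpenCV 4.12 (cv2) and the standard library are available. Lean on these libraries where they do the work, as an engineer would, in place of code of your own. Each camera call takes 0.05 s, during which the arm holds its last target.

## Task

Mark this batch of copper blocks: lay every block flat in a bay of its own in the carriage, free the clamp knob, slide the carriage fully in under the blue marking head, clamp it there, and then press the green start button fully down and let it come back up. Then free the clamp, slide the carriage all the way back out, clamp it again, and lay all the marked blocks flat on the floor of the white tray. Never press start unless the carriage is fully in and clamped, and leave the tools and other things on the bench where they are.

Things in the scene. Friction and masses are not known exactly. Their poses are not given: they have to be found in the camera images.
- station_origin (a point): Fixed marking station. This point is on the bench under it. Its y axis is the slide direction (the carriage goes in towards -y), x runs across. Steel base 170 x 350 mm (x, y), 9 mm thick, y from -155 to +195 mm. The grey-legged bridge with the blue marking head stands across the slide at y -145 to -75 mm, x -109 to +109 mm, its underside 90 mm and its top 135 mm above the bench; the carriage's row of bays passes beneath it with the blocks in.
- carriage (a joint): Aluminium sliding carriage, in m: 0 = all the way out (loading end stop), 0.150 = fully in under the head (end stop). Slides freely (about 2 N) while the clamp is free; the clamp blocks it (do not force it). It starts at 0 to 0.03, clamped, where it can be loaded as it stands.
- row (a point): Middle of the carriage's row of three bays, on the bay floor (24 mm above the bench). Axes parallel to the station's. Each bay is 46 mm long (x) by 35 mm wide (y) inside, with green ribs 6 mm high around it; bay centres at x = -50, 0 and +50 mm from this point. The carriage plate carrying bays, knob and handle is 158 mm in x and reaches from y -34 to +144 mm; its top is at bay floor height.
- handle_grip (a point): Upright orange square handle of the carriage, 18 x 18 mm, sides along the station's x and y, 45 mm tall on the carriage plate, at x +50, y +110 mm from row. The point is 30 mm above the plate (54 mm above the bench). Hold it and move along the station's y to slide the carriage.
- clamp (a joint): Clamp knob of the carriage, rad: 0 = free (end stop), 1.4 = clamped (end stop). Grows when the knob is turned clockwise seen from above. The brake begins to bite at about 1.0; count it clamped above 1.2 and free below 0.4. Turns with about 0.06 to 0.15 N m and stays where it is left. Starts clamped (1.3 to 1.4).
- clamp_grip (a point): On the axis of the clamp knob at x -35, y +110 mm from row, 37 mm above the carriage plate (61 mm above the bench), where to grip it. Black knob: a round foot 48 mm across, topped by an upright bar 46 mm long, 14 mm thick and 32 mm tall whose top is 44 mm above the plate. The bar lies along this point's own x axis, which turns with the knob (at joint 0 it is the station's x axis).
- start (a joint): Green spring start button, m: 0 = up, 0.006 = fully down (about 5 N; springs back up).
- start_top (a point): Centre of the top of the green start button, 30 mm across, on a yellow fixed box 56 x 56 mm; 57 mm above the bench when up; pressed straight down.
- tray_floor (a point): Centre of the floor of the fixed white tray (5 mm above the bench), its axes along the tray's sides. Inside 186 mm (x) by 100 mm (y); walls 5 mm thick, top 22 mm above the bench.
- block0_mid (a point): Centre of a loose copper-coloured block, 40 x 30 x 30 mm, 0.1 to 0.2 kg; its own x is the 40 mm axis. Any 30 x 40 mm side may lie down, then the centre is 15 mm up. A black dot marks each 30 x 30 mm end. It lies on the bench to the robot's left at the start. Two or three of the four blocks are present.
- block1_mid (a point): Centre of a loose copper-coloured block, 40 x 30 x 30 mm, 0.1 to 0.2 kg; its own x is the 40 mm axis. Any 30 x 40 mm side may lie down, then the centre is 15 mm up. A black dot marks each 30 x 30 mm end. It lies on the bench to the robot's left at the start. Two or three of the four blocks are present.
- block2_mid (a point): Centre of a loose copper-coloured block, 40 x 30 x 30 mm, 0.1 to 0.2 kg; its own x is the 40 mm axis. Any 30 x 40 mm side may lie down, then the centre is 15 mm up. A black dot marks each 30 x 30 mm end. It lies on the bench to the robot's left at the start. Two or three of the four blocks are present.
- block3_mid (a point): Centre of a loose copper-coloured block, 40 x 30 x 30 mm, 0.1 to 0.2 kg; its own x is the 40 mm axis. Any 30 x 40 mm side may lie down, then the centre is 15 mm up. A black dot marks each 30 x 30 mm end. It lies on the bench to the robot's left at the start. Two or three of the four blocks are present.
- wrench_grip (a point): Steel wrench lying on the bench; not part of the job, leave it where it is. The point is about its middle.
- screwdriver_grip (a point): Screwdriver lying on the bench; not part of the job, leave it where it is. The point is about its middle.
- oil_mid (a point): Yellow oil bottle, 44 mm across, 110 mm tall; not part of the job, leave it where it is. The point is about its middle.
- bearing_mid (a point): Steel bearing disc, 40 mm across, 14 mm thick; not part of the job, leave it where it is. The point is about its middle.
Mind the look-alikes: they are no part of the job. Leave any pink or yellow look-alike of the part that bears block1_mid alone. What is shaped like the part that bears block0_mid but pink or yellow is not meant.

How it is judged:
By the outcome, as a careful person would: the job done as asked, in the order asked, and still so for the second after the job is handed in, with the robot touching nothing.
Of block0, block1, block2, block3 only 2 to 3 are there at a start; the rules pass over those that are not, and their reading is None.
At some moment in a run one of block0, block1, block2, block3 may be knocked a few centimetres aside while the robot is not near it.
Once in a run the grip may slacken for a moment while it holds something.
It also fails if it takes over 210 s, if anything falls off the work surface, if the arm or the gripper's body presses on something with over 40 N, if the wrist force passes 120 N, or if a joint passes its speed limit or range.

## Working session

There is one attempt and no reset: what is moved stays moved. The work goes in short steps, each a Python script; the robot and the scene stay as the last script left them, time stands still between calls to the robot, and variables do not carry over. Pictures are saved under pics/ and viewed, and the job is handed in when it is done.

```bash
ls; mkdir -p pics; python3 - <<'E'
from rig import ctrl
import cv2,numpy as np
for n in ("scene","top","wrist"):
    c=ctrl.capture(n); cv2.imwrite(f"pics/{n}0.png",c["img"][:,:,::-1])
    print(n,{k:v for k,v in c.items() if k not in("img","range_z")})
print(ctrl.read_clock(),ctrl.tips_ahead,ctrl.read_orientation(),ctrl.read_width())
E
```

```text
pics
scene {'vertical_fov': 56.728998020689176, 'cx': 316.9930978185277, 'cy': 241.71439534839269, 'k1': -0.09390756118785176, 'rvec': array([ 2.30965231,  1.18693032, -0.34720537]), 'tvec': array([-0.31380441, -0.27497852,  1.30510472])}
top {'vertical_fov': 48.40195871389902, 'cx': 321.3146987936021, 'cy': 247.06163288691522, 'k1': -0.02286589807710724, 'rvec': array([ 2.16765382, -2.10228761,  0.1991004 ]), 'tvec': array([0.01829263, 0.50152663, 0.99810401])}
wrist {'vertical_fov': 67.58884814907107, 'cx': 318.068060996435, 'cy': 236.99885518463475, 'k1': 0.02101972740865068, 'tool_from_camera': array([[ 9.99999437e-01,  1.02463941e-03, -2.75284769e-04,
         1.18184561e-03],
       [-9.09452893e-04,  9.61455112e-01,  2.74960436e-01,
        -7.08361112e-02],
       [ 5.46409248e-04, -2.74960031e-01,  9.61455502e-01,
        -1.29118849e-01],
       [ 0.00000000e+00,  0.00000000e+00,  0.00000000e+00,
         1.00000000e+00]])}
0.15 0.014 [ 8.40293591e-01 -5.42131436e-01 -3.53448882e-04 -2.50327142e-04] 0.08525442992422004
```

View pics/scene0.png

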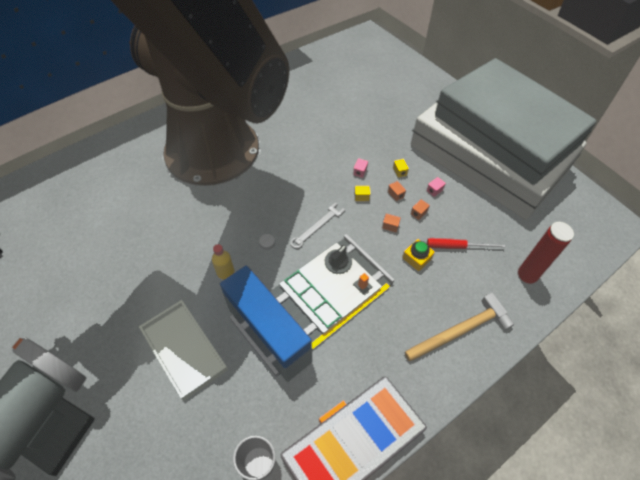

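View pics/top0.png

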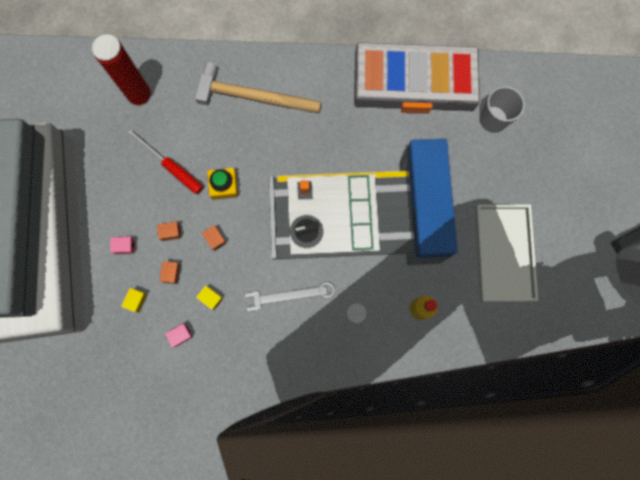

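View pics/wrist0.png

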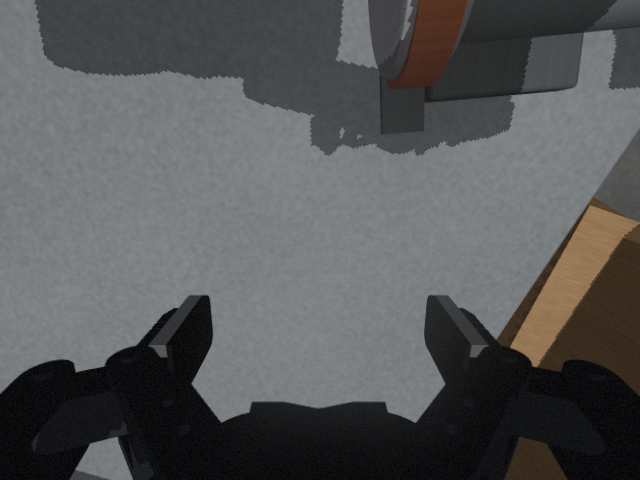

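The top view shows three copper blocks at (168,230), (214,238) and (170,271). The look-alikes are pink at (122,245) and (178,335) and yellow at (133,300) and (209,297). The carriage is at about (330,213), the tray at (507,253), the button at (220,181) and the head at (433,197).

```bash
cat > h.py <<'E'
from rig import ctrl
import cv2,numpy as np
from scipy.spatial.transform import Rotation as R
def cam(name):
    if name=="wrist":
        p=np.array(ctrl.read_eef_pos());q=R.from_quat(ctrl.read_orientation())
    c=ctrl.capture(name)
    if name=="wrist":
        T=np.array(c["tool_from_camera"]);c["Rwc"]=q.as_matrix()@T[:3,:3];c["o"]=p+q.apply(T[:3,3])
    else:
        M=cv2.Rodrigues(c["rvec"])[0];c["Rwc"]=M.T;c["o"]=-M.T@c["tvec"]
    c["f"]=240/np.tan(np.radians(c["vertical_fov"]/2));return c
def rays(c,uv):
    K=np.array([[c["f"],0,c["cx"]],[0,c["f"],c["cy"]],[0,0,1]])
    n=cv2.undistortPoints(np.float64(uv).reshape(-1,1,2),K,np.array([c["k1"],0,0,0,0.]))[:,0]
    return np.c_[n,np.ones(len(n))]
def onplane(c,uv,z):
    d=rays(c,uv)@c["Rwc"].T
    return c["o"]+d*((z-c["o"][2])/d[:,2])[:,None]
def cloud(c,uv):
    uv=np.int32(np.round(uv)).reshape(-1,2)
    return c["o"]+(rays(c,uv)*c["range_z"][uv[:,1],uv[:,0]][:,None])@c["Rwc"].T
def proj(c,P):
    p=(np.atleast_2d(P)-c["o"])@c["Rwc"]; s=p[:,:2]/p[:,2:]
    s=s*(1+c["k1"]*(s**2).sum(1,keepdims=True)); return s*c["f"]+[c["cx"],c["cy"]]
def hsv(c): return cv2.cvtColor(c["img"],cv2.COLOR_RGB2HSV)
def comps(m,amin=40):
    n,l,st,ce=cv2.connectedComponentsWithStats(m.astype(np.uint8))
    return [(l==i,st[i,4],ce[i]) for i in range(1,n) if st[i,4]>=amin]
def rect(c,m,z):
    v,u=np.nonzero(m)
    cn=max(cv2.findContours(m.astype(np.uint8),cv2.RETR_EXTERNAL,cv2.CHAIN_APPROX_NONE)[0],key=cv2.contourArea)
    P=onplane(c,cn[:,0],z)[:,:2]
    (x,y),(w,h),a=cv2.minAreaRect(np.float32(P*1000))
    if h>w: w,h,a=h,w,a+90
    return np.array([x,y])/1000,w,h,(a+90)%180-90
def save(c,n,crop=None,s=1):
    im=c["img"][:,:,::-1]
    if crop: x0,y0,x1,y1=crop; im=im[y0:y1,x0:x1]
    cv2.imwrite("pics/"+n,cv2.resize(im,None,fx=s,fy=s,interpolation=cv2.INTER_CUBIC))
E
python3 - <<'E'
from h import *
c=cam("top");H=hsv(c)
save(c,"crop1.png",(90,150,400,360),2.5)
for (u,v) in [(168,230),(214,238),(170,271),(122,245),(178,335),(133,300),(209,297),(220,181),(305,188),(360,213),(433,197),(507,253),(357,313),(415,186)]:
    print((u,v),H[v,u],np.round(cloud(c,[[u,v]])[0],3))
m=(H[...,0]>4)&(H[...,0]<16)&(H[...,1]>120)
for mm,a,ce in comps(m):
    top=cloud(c,[ce])[0][2]
    print(a,np.round(ce),np.round(top,3),rect(c,mm,max(top,0)))
E
```

```text
(168, 230) [ 10 169 201] [0.528 0.339 0.028]
(214, 238) [ 10 160 205] [0.515 0.246 0.03 ]
(170, 271) [ 10 164 205] [0.447 0.329 0.027]
(122, 245) [171 111 229] [0.495 0.427 0.029]
(178, 335) [169  94 229] [0.323 0.304 0.027]
(133, 300) [ 28 255 229] [0.388 0.397 0.027]
(209, 297) [ 28 255 225] [0.398 0.248 0.032]
(220, 181) [ 69 200 153] [0.625 0.237 0.053]
(305, 188) [ 13 219 192] [0.613 0.069 0.065]
(360, 213) [ 37  11 215] [ 0.577 -0.043  0.022]
(433, 197) [106 182 154] [ 0.584 -0.166  0.134]
(507, 253) [ 38  22 129] [ 0.508 -0.345  0.004]
(357, 313) [110   8 101] [ 0.377 -0.041  0.012]
(415, 186) [106 175 131] [ 0.603 -0.133  0.134]
615 [374.  70.] 0.045 (array([ 0.8783562 , -0.06499027]), 85.93455505371094, 33.54049301147461, 0.7748987078666687)
313 [416. 107.] 0.034 (array([ 0.80369385, -0.15542307]), 64.83961486816406, 22.17255210876465, -87.8032124042511)
115 [304. 187.] 0.069 (array([0.61353076, 0.06997333]), 24.1425838470459, 17.492124557495117, 1.9202373027801514)
326 [168. 231.] 0.03 (array([0.52686597, 0.33824643]), 42.02461624145508, 31.88761329650879, -78.46244525909424)
300 [214. 237.] 0.027 (array([0.51682343, 0.24781512]), 41.899009704589844, 28.945621490478516, 36.4041862487793)
343 [169. 272.] 0.033 (array([0.44449854, 0.32840591]), 40.2089729309082, 33.981292724609375, -4.814659118652344)
48 [430. 305.] 0.107 (array([ 0.38952164, -0.16566519]), 22.594369888305664, 19.90898323059082, -74.46913814544678)
```

View pics/crop1.png

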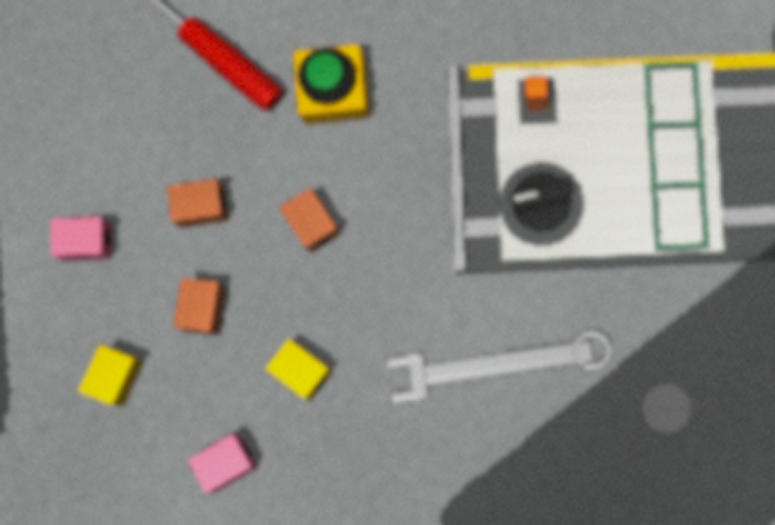

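Hue separates the blocks: copper is about 10, pink about 170 and yellow about 28. All three copper blocks lie flat with their tops near 30 mm. Next I refine with wrist views.

```bash
cat >> h.py <<'E'
def down(deg): return (R.from_euler('z',deg,degrees=True)*R.from_euler('x',180,degrees=True)).as_quat()
def green(c):
    H=hsv(c); return (H[...,0]>55)&(H[...,0]<90)&(H[...,1]>70)
def copper(c,amin=200):
    H=hsv(c); m=(H[...,0]>5)&(H[...,0]<15)&(H[...,1]>120)
    m=cv2.morphologyEx(m.astype(np.uint8),cv2.MORPH_OPEN,np.ones((3,3)))
    return comps(m,amin)
E
python3 - <<'E'
from h import *
c=cam("top");g=green(c)
for mm,a,ce in comps(g): print(a,ce,rect(c,mm,.03))
print(ctrl.tips_ahead)
ctrl.move_ptp([.57,.02,.30],down(0)); c=cam("wrist"); save(c,"w1.png")
for mm,a,ce in comps(green(c),200): print(a,ce,rect(c,mm,.03))
ctrl.move_ptp([.50,.33,.30],down(30)); c=cam("wrist"); save(c,"w2.png")
for mm,a,ce in copper(c):
    print(a,np.round(ce),cloud(c,[ce])[0].round(3),rect(c,mm,.03))
for mm,a,ce in comps(green(c),200): print(a,ce,cloud(c,[ce]),rect(c,mm,.057))
print(ctrl.read_clock())
E
```

```text
225 [219.51555556 178.65333333] (array([0.63613062, 0.24406392]), 33.58905029296875, 32.45878219604492, 1.8714271783828735)
0.014
641 [314.47113885 260.2324493 ] (array([ 0.58161523, -0.0459031 ]), 152.18801879882812, 42.68143844604492, 4.434663772583008)
532 [375.72368421 326.23120301] [[0.63111157 0.23824528 0.05915125]] (array([0.63195435, 0.23646632]), 32.7562370300293, 28.911151885986328, -57.07228469848633)
3.9917
```

View pics/w1.png

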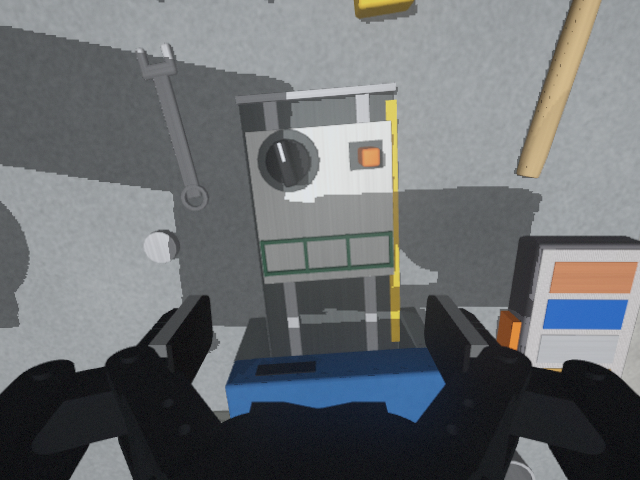

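View pics/w2.png

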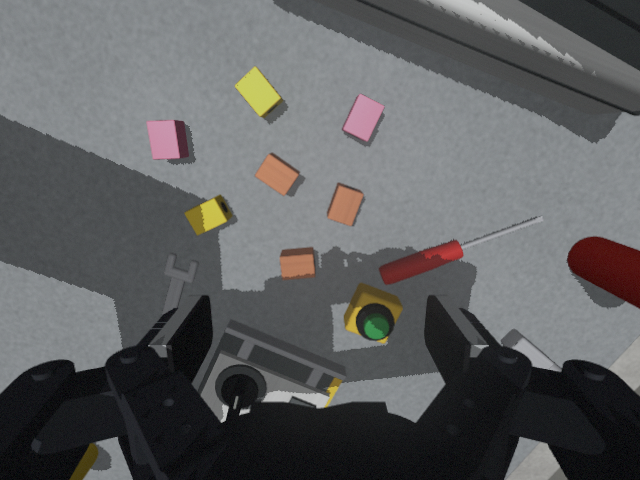

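The wrist view shows the row at (327,253), knob (288,160) and handle (370,157). The second view shows the copper blocks at (277,173), (346,204) and (298,263), but the copper mask found nothing in it, so I check the hues and project the predicted station points.

```bash
python3 - <<'E'
from h import *
im=cv2.imread("pics/w2.png")[:,:,::-1].copy();H=cv2.cvtColor(im,cv2.COLOR_RGB2HSV)
for u,v in [(277,173),(346,204),(298,263),(258,92),(209,218),(364,118),(163,140)]: print(H[v,u])
c=cam("top"); print(proj(c,[[.538,.061,.068],[.623,.0676,.069],[.632,.2365,.057]]).round(1))
w=cam("wrist");H=hsv(w)
for mm,a,ce in comps((H[...,0]>4)&(H[...,0]<20)&(H[...,1]>90),200):
    P=cloud(w,[ce])[0]; print(a,np.round(ce),P.round(3),rect(w,mm,.03))
E
```

```text
[ 10 115 190]
[ 10 116 182]
[ 10 119 173]
[ 31 134 204]
[ 28 162 202]
[167  70 198]
[167  70 201]
[[307.8 225.3]
 [305.9 182.4]
 [220.4 177. ]]
979 [276. 174.] [0.448 0.329 0.03 ] (array([0.44874945, 0.32952194]), 39.34488296508789, 30.083480834960938, -4.922843933105469)
938 [345. 204.] [0.531 0.339 0.03 ] (array([0.53100098, 0.33787689]), 40.35621643066406, 31.02480697631836, -79.23629951477051)
959 [297. 263.] [0.519 0.25  0.029] (array([0.51886371, 0.24953172]), 39.49362564086914, 36.504188537597656, 35.02360153198242)
```

```bash
cat >> h.py <<'E'
def copw(w,amin=200):
    H=hsv(w); m=(H[...,0]>4)&(H[...,0]<17)&(H[...,1]>90)&(H[...,2]>60)
    return comps(cv2.morphologyEx(m.astype(np.uint8),cv2.MORPH_OPEN,np.ones((3,3))),amin)
E
python3 - <<'E'
from h import *
ctrl.move_ptp([.58,.03,.25],down(4.4)); ctrl.pause(.3); c=cam("wrist"); save(c,"w3.png")
for mm,a,ce in comps(green(c),200): print(a,ce,rect(c,mm,.03))
for mm,a,ce in copw(c): print('or',a,ce,cloud(c,[ce])[0].round(4),rect(c,mm,.069))
print(proj(c,[[.538,.061,.068],[.623,.0676,.069]]).round(1))
ctrl.move_ptp([.50,-.04,.25],down(4.4)); ctrl.pause(.3); c=cam("wrist"); save(c,"w4.png")
for mm,a,ce in comps(green(c),200): print(a,ce,rect(c,mm,.03))
for mm,a,ce in copw(c): print('or',a,ce,cloud(c,[ce])[0].round(4),rect(c,mm,.069))
print(proj(c,[[.538,.061,.068],[.623,.0676,.069]]).round(1))
t=cam("top"); print(proj(t,[[.5816,-.0459,.024]])); save(t,"t2.png",(250,120,550,330),2.5)
E
```

```text
1050 [299.65047619 280.96380952] (array([ 0.58127991, -0.04606489]), 153.0426788330078, 43.88763427734375, 4.082777500152588)
or 501 [367.64271457 177.19760479] [0.6212 0.0684 0.071 ] (array([0.6212793 , 0.06809548]), 20.663177490234375, 18.713613510131836, 4.483329772949219)
or 2690 [599.21598513 327.66765799] [ 0.8775 -0.0685  0.0473] (array([ 0.86002191, -0.05714657]), 81.27687072753906, 35.16926193237305, 0.16436667740345)
[[270.5 177.5]
 [369.7 177.8]]
412 [351.6723301  231.93203883] (array([ 0.55273206, -0.04824515]), 94.2829818725586, 41.97674560546875, 4.505614280700684)
or 835 [470.27185629  99.43832335] [0.6163 0.0659 0.069 ] (array([0.61607556, 0.06583164]), 29.8720645904541, 17.996187210083008, 4.185500144958496)
or 1737 [590.1433506  333.48819804] [ 0.8063 -0.1549  0.0291] (array([ 0.77133252, -0.13494312]), 62.21159744262695, 32.17842102050781, -89.94366198778152)
[[372.3  97.9]
 [478.8  97.4]]
[[361.79831759 210.50420436]]
```

View pics/w3.png

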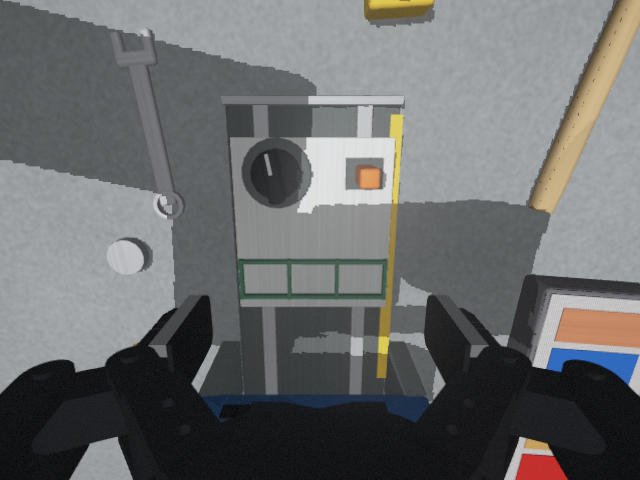

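View pics/w4.png

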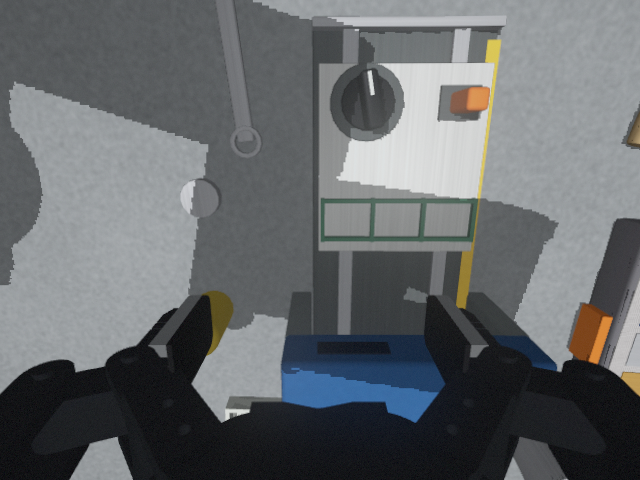

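The wrist views agree on the row: (0.581, −0.046), yaw about 4.3°, with rib sizes matching. The handle lands where predicted and the knob bar reads about 1.34 rad, so it is clamped. I now check wrist-camera bias by viewing block A from two yaws 180° apart.

```bash
cat >> h.py <<'E'
def seeblock(xy,yaw,z=.17,zt=.03,settle=.2):
    ctrl.move_ptp([xy[0],xy[1],z],down(yaw)); ctrl.pause(settle); w=cam("wrist"); best=None
    for mm,a,ce in copw(w,400):
        P=onplane(w,[ce],zt)[0][:2]; d=np.linalg.norm(P-xy)
        if best is None or d<best[0]: best=(d,mm,a,ce)
    if best is None: return None,w
    r=rect(w,best[1],zt); h=cloud(w,[best[3]])[0]
    print('blk',best[2],best[3].round(),r[0].round(4),round(r[1],1),round(r[2],1),'yaw',round(r[3],1),'top',h[2].round(4))
    return r,w
E
python3 - <<'E'
from h import *
r,w=seeblock(np.array([.449,.3295]),85); save(w,"a1.png")
r,w=seeblock(np.array([.449,.3295]),-95); save(w,"a2.png")
print(ctrl.read_clock())
E
```

```text
blk 1956 [318. 222.] [0.4464 0.3288] 42.0 29.4 yaw -5.1 top 0.0291
blk 1874 [319. 229.] [0.4488 0.3284] 39.3 29.3 yaw -4.9 top 0.0297
11.2333
```

View pics/a1.png

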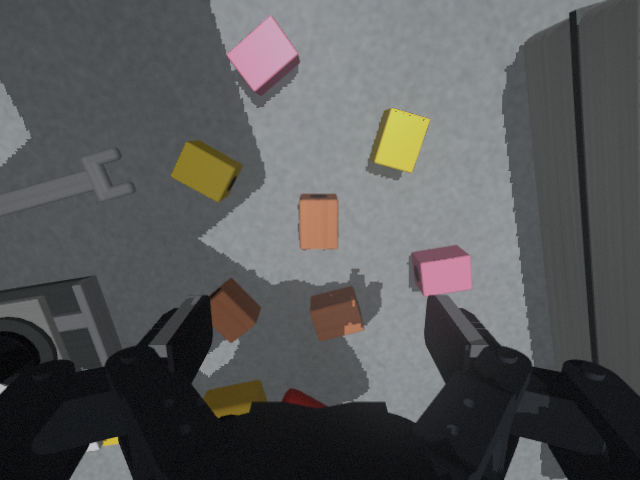

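The two views agree to about 1–2 mm; the first includes a bit of the end face. Picking A.

```bash
cat >> h.py <<'E'
ROW=np.array([.5814,-.046]); ST=4.3
def st(dx,dy,row=None):
    a=np.radians(ST); r=ROW if row is None else row
    return r+np.array([dx*np.cos(a)-dy*np.sin(a),dx*np.sin(a)+dy*np.cos(a)])
def pick(xy,yaw,zb=0.0,op=.055,lift=.15):
    q=down(yaw); ctrl.gripper_to(op)
    ctrl.move_ptp([*xy,zb+.075],q)
    hit=ctrl.move_straight([*xy,zb+.022],q,rate=.1,max_force=15)
    ctrl.gripper_to(0.0); w0=ctrl.read_width()
    ctrl.move_straight([*xy,lift],q,rate=.2); w1=ctrl.read_width()
    print('pick hit',hit,'w',round(w0,4),round(w1,4),'F',np.round(ctrl.read_force(),1)); return w1
def place(xy,yaw,zb,hover=.09,op=.055,up=.15,dz=.0235):
    q=down(yaw)
    ctrl.move_ptp([*xy,up],q); ctrl.pause(.1); print('before w',round(ctrl.read_width(),4))
    hit=ctrl.move_straight([*xy,zb+dz],q,rate=.08,max_force=8)
    print('place hit',hit,np.round(ctrl.read_eef_pos(),4),'w',round(ctrl.read_width(),4))
    ctrl.gripper_to(op); ctrl.move_straight([*xy,up],q,rate=.2)
E
python3 - <<'E'
from h import *
pick([.4478,.3286],85)
p=st(-.05,0); ctrl.move_ptp([*p,.18],down(ST+90)); ctrl.pause(.2)
w=cam("wrist"); save(w,"a3.png"); print(ctrl.read_width(),ctrl.read_clock())
E
```

```text
pick hit False w 0.0289 0.0287 F [-0.4 -0.6 -0.9]
0.028922775060752585 17.9333
```

View pics/a3.png

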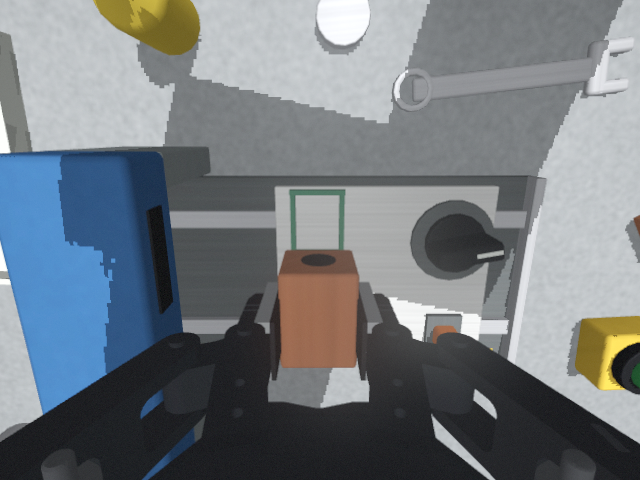

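The block sits squarely in the jaws, with its dotted end facing the camera. Placing it in bay −50.

```bash
python3 - <<'E'
from h import *
place(st(-.05,0),ST+90,.024,up=.13)
ctrl.move_ptp([.5814,.03,.25],down(ST)); ctrl.pause(.2); w=cam("wrist"); save(w,"a4.png",(180,100,460,330),2.5)
for mm,a,ce in copw(w): print(a,ce.round(),cloud(w,[ce])[0].round(4),rect(w,mm,.054))
print(ctrl.read_clock())
r,w=seeblock(np.array([.531,.338]),11); save(w,"b1.png"); print(ctrl.read_clock())
E
```

```text
before w 0.0287
place hit True [ 0.531  -0.0497  0.0469] w 0.0287
492 [367. 176.] [0.6218 0.0679 0.0688] (array([0.62349182, 0.06589355]), 21.23058319091797, 18.68962860107422, 4.319735527038574)
1266 [263. 282.] [ 0.5343 -0.0431  0.0545] (array([ 0.53176929, -0.04485296]), 39.878150939941406, 37.95713806152344, 4.325870990753174)
2703 [599. 326.] [ 0.8766 -0.0675  0.048 ] (array([ 0.8736698 , -0.06472279]), 85.01332092285156, 36.84593200683594, 0.23696935176849365)
22.1583
blk 1842 [317. 226.] [0.5322 0.3375] 38.4 29.3 yaw -79.0 top 0.0313
23.6333
```

View pics/a4.png

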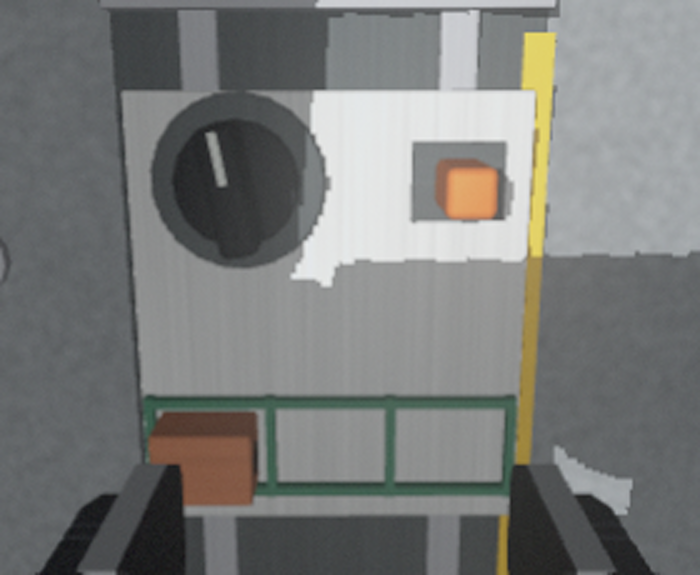

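View pics/b1.png

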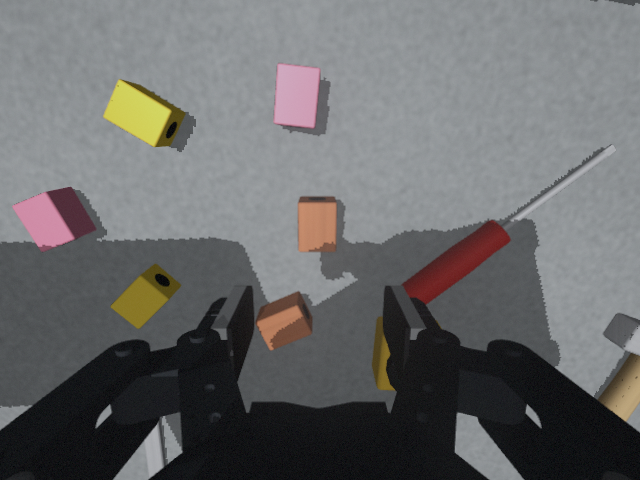

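A sits in the left bay with its top at 54 mm. B at (317,226) matches its earlier position. Picking B for the middle bay.

```bash
python3 - <<'E'
from h import *
pick([.532,.3377],11)
p=st(0,0); ctrl.move_ptp([*p,.18],down(ST+90)); ctrl.pause(.1); w=cam("wrist"); save(w,"b2.png")
place(st(0,0),ST+90,.024,up=.13)
r,w=seeblock(np.array([.519,.2495]),-55); save(w,"c1.png"); print(ctrl.read_clock())
E
```

```text
pick hit False w 0.0288 0.0289 F [ 0.6 -0.5 -2.2]
before w 0.0288
place hit True [ 0.5809 -0.0459  0.0469] w 0.0287
blk 1873 [322. 229.] [0.5213 0.2457] 40.4 29.3 yaw 34.4 top 0.0307
33.575
```

View pics/b2.png

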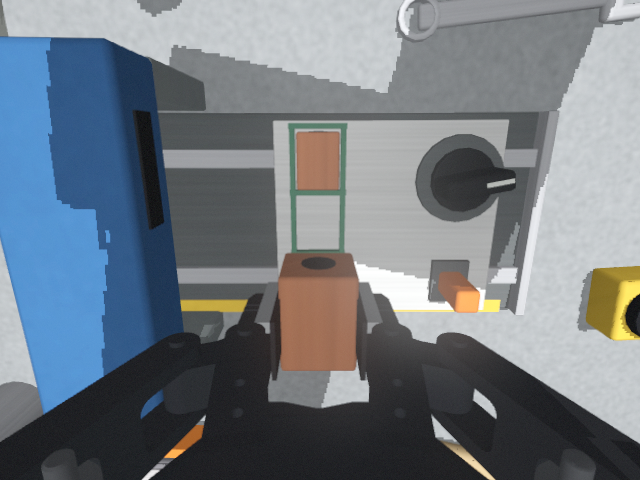

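View pics/c1.png

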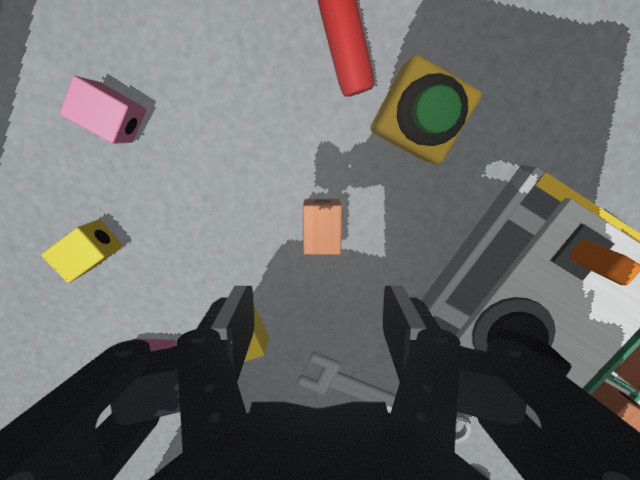

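A is cleanly in its bay in the second picture. C at (322,229) is clear of everything. Picking it for bay +50.

```bash
python3 - <<'E'
from h import *
pick([.5208,.2453],-55.5)
place(st(.05,0),ST-90,.024,up=.13)
ctrl.move_ptp([.5814,-.01,.25],down(ST+90)); ctrl.pause(.2); w=cam("wrist"); save(w,"c2.png")
for mm,a,ce in copw(w): print(a,ce.round(),cloud(w,[ce])[0].round(4),rect(w,mm,.054))
t=cam("top"); save(t,"t3.png"); print(ctrl.read_clock())
E
```

```text
pick hit False w 0.029 0.0289 F [-1.   0.  -2.2]
before w 0.0288
place hit True [ 0.6307 -0.0422  0.0469] w 0.0287
1511 [278. 152.] [ 0.5308 -0.0498  0.0543] (array([ 0.53117126, -0.04985378]), 37.717716217041016, 29.79080581665039, 4.411454200744629)
1366 [279. 208.] [ 0.581  -0.0467  0.0534] (array([ 0.58048737, -0.04655019]), 41.275753021240234, 29.19784927368164, 3.314342975616455)
1247 [281. 257.] [ 0.6285 -0.0426  0.0539] (array([ 0.62696948, -0.04278785]), 44.51348876953125, 28.987998962402344, 3.3785760402679443)
497 [397. 260.] [0.6178 0.0645 0.0697] (array([0.62181189, 0.06868582]), 31.241371154785156, 18.653730392456055, 14.301596641540527)
42.35
```

View pics/c2.png

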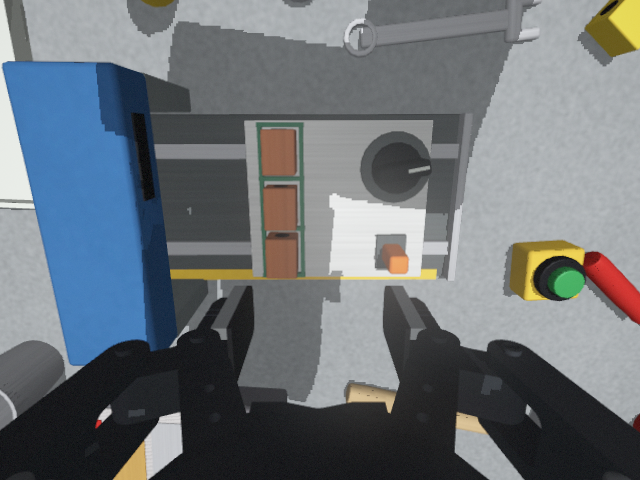

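View pics/t3.png

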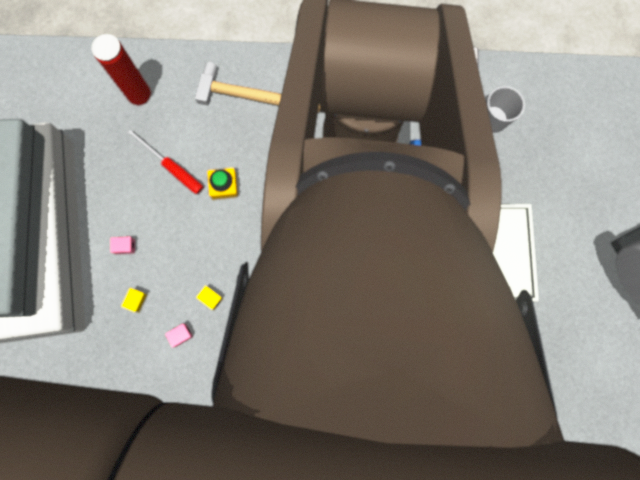

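All three blocks are in their bays with tops at 54 mm, and no copper block remains elsewhere. Next the clamp knob.

```bash
cat >> h.py <<'E'
def turn(row,j0,j1,n=6):
    k=st(-.035,.11,row); yaw=lambda j: ST+90-np.degrees(j)
    ctrl.gripper_to(.05); ctrl.move_ptp([*k,.13],down(yaw(j0)))
    print('hit',ctrl.move_straight([*k,.057],down(yaw(j0)),rate=.1,max_force=12))
    ctrl.gripper_to(0); print('w',ctrl.read_width(),'F',np.round(ctrl.read_force(),1))
    for j in np.linspace(j0,j1,n+1)[1:]:
        ctrl.move_straight([*k,.057],down(yaw(j)),rate=.1)
        print(round(j,2),'T',np.round(ctrl.read_ft_torque()[2],2),'F',np.round(ctrl.read_force(),1),round(ctrl.read_clock(),1))
    ctrl.gripper_to(.05); ctrl.move_straight([*k,.13],rate=.2)
E
python3 - <<'E'
from h import *
turn(ROW,1.35,.03)
ctrl.move_ptp([.5814,-.01,.25],down(ST+90)); ctrl.pause(.2); w=cam("wrist"); save(w,"d1.png"); print(ctrl.read_clock())
E
```

```text
hit False
w 0.013064897039466608 F [-7.6 -0.2 16.1]
1.13 T 0.03 F [-7.2  0.5 14.8] 45.6
0.91 T 0.03 F [-6.8  0.7 12.8] 46.0
0.69 T 0.04 F [-7.   1.3 13.8] 46.4
0.47 T 0.03 F [-6.5  1.2 13.2] 46.7
0.25 T 0.09 F [-5.6  0.3 13.3] 47.1
0.03 T 0.06 F [-5.9  0.1 14. ] 47.5
49.2917
```

View pics/d1.png

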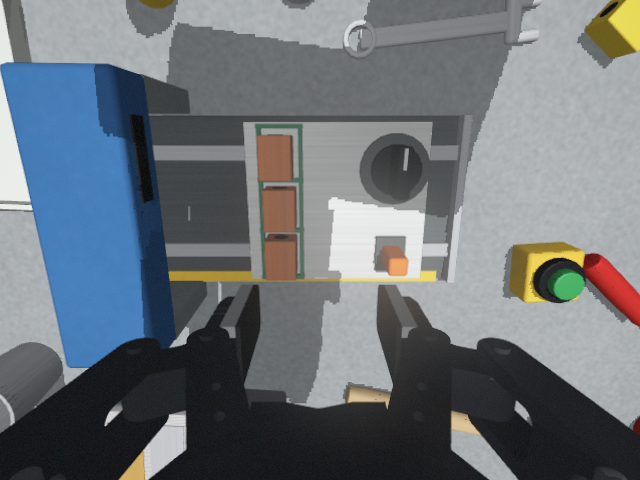

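The knob is free (bar now vertical at (399,163)). The upper block A has moved: it now appears to overlap the ribs at (275,158). I measure its tilt.

```bash
python3 - <<'E'
from h import *
w=cam("wrist"); save(w,"d2.png",(230,110,330,290),4)
for mm,a,ce in copw(w):
    print(a,ce.round(),rect(w,mm,.054))
    v,u=np.nonzero(cv2.erode(mm.astype(np.uint8),np.ones((7,7)))); P=cloud(w,np.c_[u,v])
    A=np.c_[P[:,:2]-P[:,:2].mean(0),np.ones(len(P))]; print(np.linalg.lstsq(A,P[:,2],rcond=None)[0].round(3),P.mean(0).round(4))
E
```

```text
1523 [274. 157.] (array([ 0.53503967, -0.05214806]), 38.77103042602539, 29.810632705688477, 4.469762802124023)
[-0.301  0.824  0.056] [ 0.5343 -0.052   0.0556]
1382 [278. 210.] (array([ 0.58115094, -0.0466586 ]), 41.23379898071289, 29.09673309326172, 3.3297345638275146)
[-0.612  0.596  0.055] [ 0.5813 -0.0462  0.0554]
1266 [280. 259.] (array([ 0.62709222, -0.04292282]), 45.433753967285156, 28.898723602294922, 3.3945374488830566)
[-1.076  0.686  0.056] [ 0.6287 -0.0427  0.0561]
505 [396. 261.] (array([0.62139551, 0.06861408]), 31.55232048034668, 19.25076675415039, 14.604147911071777)
[-0.466 -2.468  0.067] [0.6187 0.0651 0.067 ]
```

View pics/d2.png

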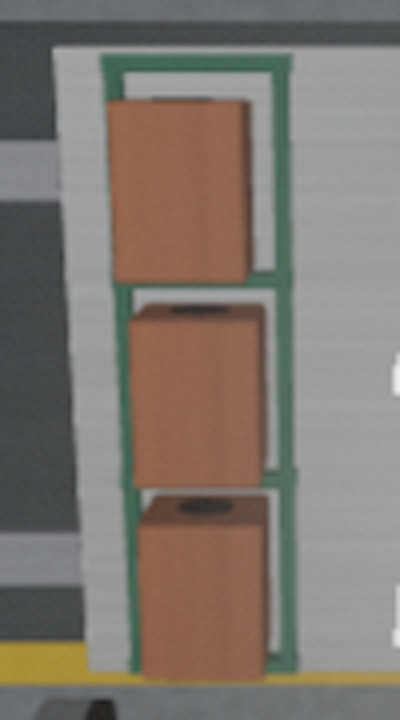

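A was knocked only within its bay: it sits against two ribs, with its top at the same height as the others. All blocks are still flat. Next I grip the handle and slide in to the end stop with a force guard.

```bash
cat >> h.py <<'E'
def slide(row,dist,ext=.0):
    """dist + along station y; returns displacement"""
    k=st(.05,.11,row); q=down(ST+90)
    ctrl.gripper_to(.05); ctrl.move_ptp([*k,.13],q)
    print('hit',ctrl.move_straight([*k,.05],q,rate=.1,max_force=12))
    ctrl.gripper_to(0); p0=np.array(ctrl.read_eef_pos()); print('w',round(ctrl.read_width(),4),'F',np.round(ctrl.read_force(),1))
    a=np.radians(ST); d=np.array([-np.sin(a),np.cos(a)])
    hit=ctrl.move_straight([*(k+d*dist),.05],q,rate=.07,max_force=12)
    ctrl.pause(.2); p1=np.array(ctrl.read_eef_pos())
    print('slide hit',hit,'moved',((p1-p0)[:2]@d).round(4),'F',np.round(ctrl.read_force(),1),'w',round(ctrl.read_width(),4))
    ctrl.gripper_to(.05); p2=np.array(ctrl.read_eef_pos()); ctrl.move_straight([*p2[:2],.13],rate=.2)
    return (p1-p0)[:2]@d
E
python3 - <<'E'
from h import *
print(slide(ROW,-.155)); print(ctrl.read_clock())
ctrl.move_ptp([.5814,-.05,.25],down(ST+90)); ctrl.pause(.2); w=cam("wrist"); save(w,"e1.png"); c=cam("scene"); save(c,"e2.png",(190,200,430,390),3)
H=hsv(w)
for mm,a,ce in copw(w): print(a,ce.round(),rect(w,mm,.069),cloud(w,[ce])[0])
E
```

```text
hit False
w 0.017 F [-0.8  0.1  6.3]
slide hit True moved -0.1247 F [-0.6  6.4  8. ] w 0.0174
-0.12470455472806576
54.3083
550 [307. 263.] (array([ 0.6254657 , -0.05767205]), 28.09128189086914, 17.476276397705078, 4.260592460632324) [ 0.62593417 -0.05713316  0.06849188]
```

View pics/e1.png

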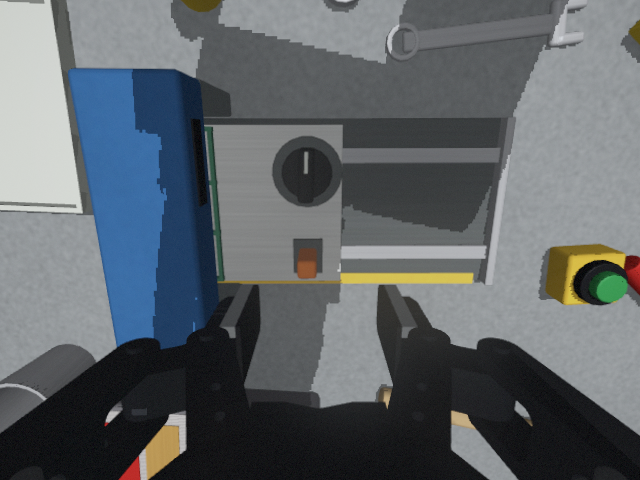

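View pics/e2.png

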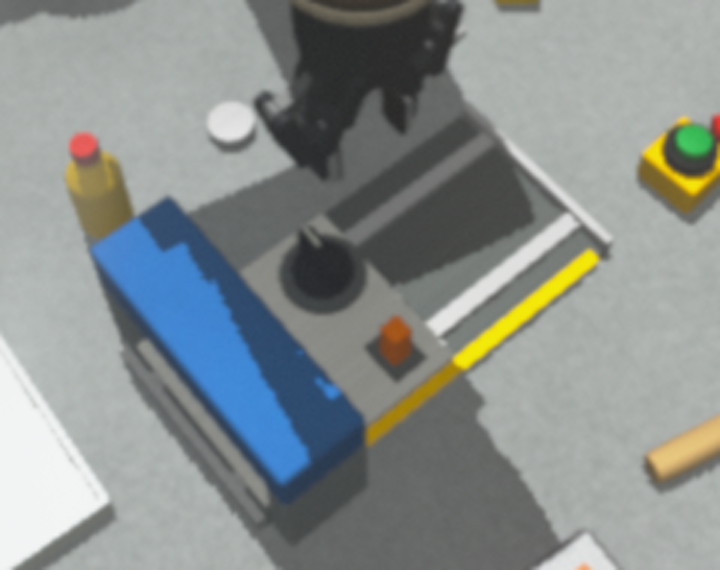

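The carriage stopped against something after 124.7 mm, which fits an end stop from a start of about 25 mm. I check the plate's front edge against the base's loading end (base spans −155..+195).

```bash
python3 - <<'E'
from h import *
w=cam("wrist"); save(w,"e3.png",(190,90,540,320),2.2)
a=np.radians(ST);d=np.array([-np.sin(a),np.cos(a)])
for uv in [(343,200)]: print(onplane(w,[uv],.024)[0], (onplane(w,[uv],.024)[0][:2]-ROW)@d)
for u in (490,495,500,505,508,512,516): print(u,cloud(w,[(u,200)])[0].round(4),((cloud(w,[(u,200)])[0][:2]-ROW)@d).round(4))
# bridge front top edge
for u in (195,200,204,208): print(u,cloud(w,[(u,110)])[0].round(4),((cloud(w,[(u,110)])[0][:2]-ROW)@d).round(4))
E
```

```text
[ 0.57337209 -0.02605944  0.024     ] 0.02048635619951242
490 [0.5644 0.1259 0.0107] 0.1727
495 [0.5624 0.1253 0.0219] 0.1723
500 [0.562  0.1299 0.0225] 0.1769
505 [ 0.5649  0.1478 -0.0017] 0.1945
508 [0.5643 0.1496 0.0008] 0.1964
512 [0.564  0.1536 0.0012] 0.2003
516 [0.5637 0.1579 0.0009] 0.2047
195 [ 0.5033 -0.1424  0.1123] -0.0902
200 [ 0.5026 -0.1424  0.1012] -0.0902
204 [ 0.5018 -0.144   0.0863] -0.0918
208 [ 0.5012 -0.1431  0.0788] -0.0909
```

View pics/e3.png

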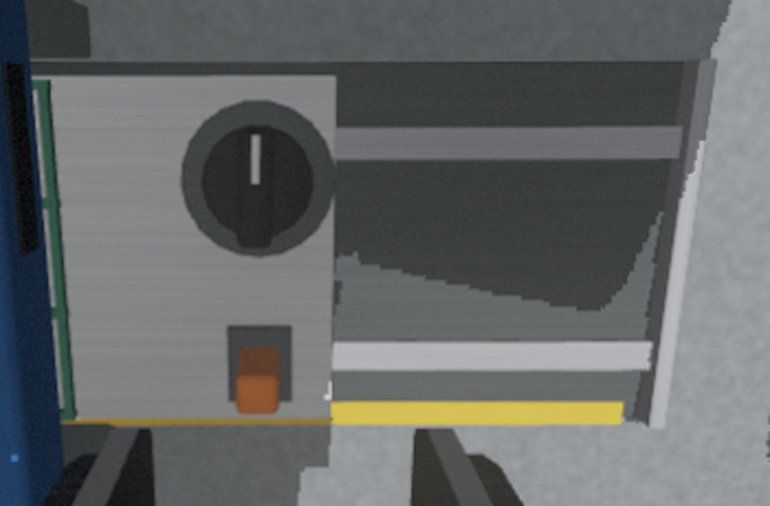

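The base end and the bridge front both put the row at station y ≈ −109 mm, directly under the head's centre (−110). The carriage is therefore at the end stop. Clamping.

```bash
python3 - <<'E'
from h import *
a=np.radians(ST);d=np.array([-np.sin(a),np.cos(a)]); row=ROW-.1247*d
turn(row,.03,1.38)
ctrl.move_ptp([.5814,-.05,.25],down(ST+90)); ctrl.pause(.2); w=cam("wrist"); save(w,"f1.png",(190,90,540,320),2.2); 
for mm,aa,ce in copw(w): print(aa,ce.round(),rect(w,mm,.069))
print(ctrl.read_clock())
r=[.632,.2365]; ctrl.gripper_to(0.0); ctrl.move_ptp([r[0],r[1]+.0,.2],down(40)); ctrl.pause(.2); w=cam("wrist"); save(w,"f2.png")
for mm,aa,ce in comps(green(w),200):
    v,u=np.nonzero(mm); print(aa,ce,cloud(w,[ce]),rect(w,mm,.057))
E
```

```text
hit False
w 0.01274778936263045 F [-1.5  0.6  7.2]
0.26 T -0.07 F [-2.1 -0.8  7. ] 57.7
0.48 T -0.04 F [-2.7 -0.4  7.3] 58.1
0.7 T -0.07 F [-2.7 -1.   8.7] 58.5
0.93 T -0.06 F [-4.2 -0.9  9.4] 58.8
1.16 T -0.04 F [-4.7 -2.2 10.7] 59.2
1.38 T -0.07 F [-6.9 -1.3 13.3] 59.6
532 [308. 262.] (array([ 0.62578864, -0.05648413]), 27.21851921081543, 16.649765014648438, 4.263458251953125)
62.05
1092 [317.9459707  226.17399267] [[0.63316854 0.23585899 0.05725495]] (array([0.63334839, 0.23565437]), 29.06954574584961, 28.292987823486328, -49.99266052246094)
```

View pics/f1.png

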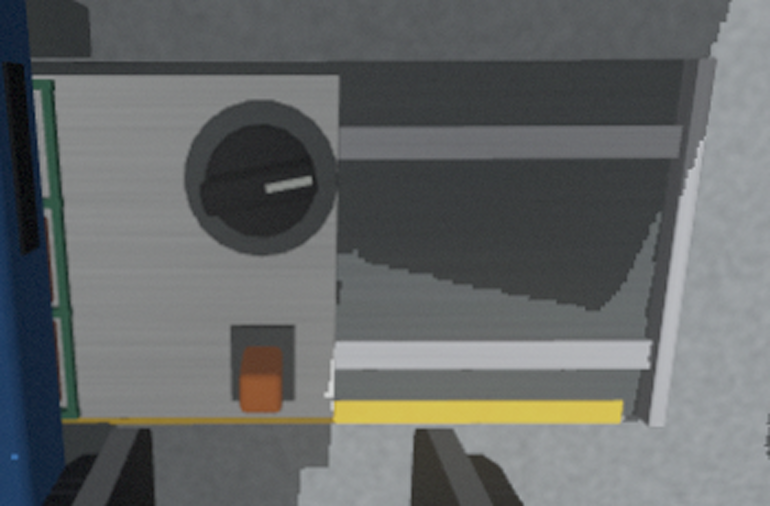

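View pics/f2.png

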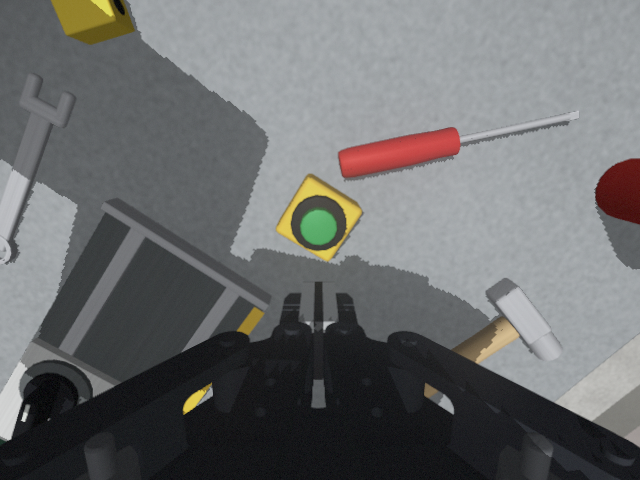

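The button is found at (0.633, 0.236, 0.057). However, while I turned the knob the plate edge crept about 1.5–2 mm outward; the side force suggests the knob's axis is about 1.5 mm off my grip point. I won't press start yet. I'll free the clamp, push the carriage in through the knob and clamp it in the same grip, then re-measure.

```bash
python3 - <<'E'
from h import *
a=np.radians(ST);d=np.array([-np.sin(a),np.cos(a)]); row=ROW-.1247*d
yaw=lambda j: ST+90-np.degrees(j)
k=st(-.0365,.1115,row); Z=.060
ctrl.gripper_to(.05); ctrl.move_ptp([*k,.13],down(yaw(1.36)))
ctrl.move_straight([*k,Z],down(yaw(1.36)),rate=.1,max_force=12); ctrl.gripper_to(0); print('w',ctrl.read_width(),'F',np.round(ctrl.read_force(),1))
for j in np.linspace(1.36,.05,5)[1:]: ctrl.move_straight([*k,Z],down(yaw(j)),rate=.1); print(round(j,2),'F',np.round(ctrl.read_force(),1))
p0=np.array(ctrl.read_eef_pos()); hit=ctrl.move_straight([*(k-.008*d),Z],down(yaw(.05)),rate=.02,max_force=9)
p1=np.array(ctrl.read_eef_pos()); print('push',hit,(p1-p0)[:2]@d,np.round(ctrl.read_force(),1))
k2=p1[:2]
for j in np.linspace(.05,1.38,6)[1:]:
    ctrl.move_straight([*k2,Z],down(yaw(j)),rate=.1); print(round(j,2),'F',np.round(ctrl.read_force(),1),'T',np.round(ctrl.read_ft_torque()[2],2))
ctrl.gripper_to(.05); ctrl.move_straight([*k2,.13],rate=.2)
ctrl.move_ptp([.5814,-.05,.25],down(ST+90)); ctrl.pause(.2); w=cam("wrist"); save(w,"g1.png",(190,90,540,320),2.2)
for mm,aa,ce in copw(w): print(aa,ce.round(),rect(w,mm,.069))
print(ctrl.read_clock())
E
```

```text
w 0.01288695065045834 F [0.3 1.2 7.4]
1.03 F [-1.7  0.6  7.8]
0.7 F [-1.9 -0.5  7. ]
0.38 F [-0.9 -0.3  6.6]
0.05 F [-1.6 -0.8  8.1]
push True -0.001468664148939869 [1.2 7.3 6.9]
0.32 F [-2.6  3.1  9.4] T -0.09
0.58 F [-2.2  2.2  8.5] T -0.03
0.85 F [-1.4  4.1  7.4] T -0.07
1.11 F [-2.1  3.5  8.3] T -0.05
1.38 F [-0.6  4.3  8.5] T -0.03
548 [307. 262.] (array([ 0.62631213, -0.0577939 ]), 28.217369079589844, 17.52972984313965, 4.22212553024292)
73.85
```

View pics/g1.png

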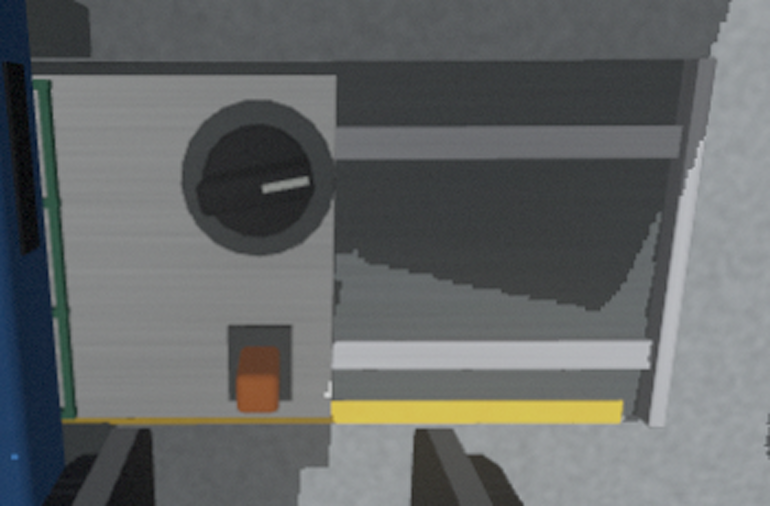

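Carriage is fully in again (plate edge and handle match the end-stop picture) and the knob bar is about 11° off the slide axis (≈1.38 rad, clamped). Pressing start.

```bash
python3 - <<'E'
from h import *
b=[.633,.236]; q=down(40)
ctrl.gripper_to(0.0); ctrl.move_ptp([*b,.12],q); ctrl.move_straight([*b,.080],q,rate=.1)
hit=ctrl.move_straight([*b,.058],q,rate=.02,max_force=18)
ctrl.pause(.3); print(hit,np.round(ctrl.read_eef_pos(),4),np.round(ctrl.read_force(),1))
ctrl.move_straight([*b,.12],q,rate=.05); ctrl.pause(.2)
ctrl.move_ptp([*b,.2],q); w=cam("wrist"); save(w,"h1.png",(230,150,430,300),3)
for mm,aa,ce in comps(green(w),200): print(aa,ce,cloud(w,[ce]))
print(ctrl.read_clock())
E
```

```text
True [0.6332 0.2361 0.0649] [-3.5 -1.7 13.1]
1075 [315.77860465 225.27069767] [[0.63329553 0.23592361 0.05746208]]
79.25
```

View pics/h1.png

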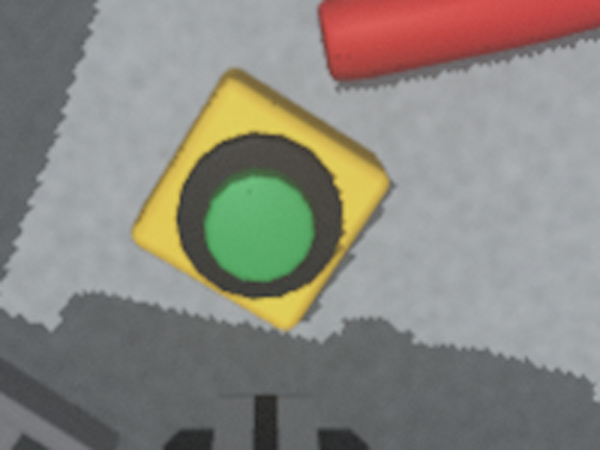

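The tips went down to 50.9 mm (6 mm stroke) with a firm stop, and the button is back up at 57 mm. Now free the clamp, slide out and re-clamp while pushing on the outer stop.

```bash
python3 - <<'E'
from h import *
a=np.radians(ST);d=np.array([-np.sin(a),np.cos(a)]); row=ROW-.1247*d; Z=.060
yaw=lambda j: ST+90-np.degrees(j)
k=st(-.0365,.11,row)
ctrl.gripper_to(.05); ctrl.move_ptp([*k,.13],down(yaw(1.37)))
ctrl.move_straight([*k,Z],down(yaw(1.37)),rate=.1,max_force=12); ctrl.gripper_to(0); print('w',ctrl.read_width(),'F',np.round(ctrl.read_force(),1))
for j in np.linspace(1.37,.04,5)[1:]: ctrl.move_straight([*k,Z],down(yaw(j)),rate=.1)
print('F',np.round(ctrl.read_force(),1))
# slide out holding the knob bar (jaws along y)
p0=np.array(ctrl.read_eef_pos()); hit=ctrl.move_straight([*(k+.145*d),Z],down(yaw(.04)),rate=.07,max_force=12)
if not hit: hit=ctrl.move_straight([*(k+.157*d),Z],down(yaw(.04)),rate=.02,max_force=9)
p1=np.array(ctrl.read_eef_pos()); print('out',hit,(p1-p0)[:2]@d,np.round(ctrl.read_force(),1),ctrl.read_width())
k2=p1[:2]
for j in np.linspace(.04,1.38,6)[1:]:
    ctrl.move_straight([*k2,Z],down(yaw(j)),rate=.1)
print('F',np.round(ctrl.read_force(),1))
ctrl.gripper_to(.05); ctrl.move_straight([*k2,.13],rate=.2)
ctrl.move_ptp([.5814,.03,.25],down(ST+90)); ctrl.pause(.2); w=cam("wrist"); save(w,"i1.png")
for mm,aa,ce in copw(w): print(aa,ce.round(),cloud(w,[ce])[0].round(4),rect(w,mm,.054))
for mm,aa,ce in comps(green(w),200): print('g',aa,ce.round(),rect(w,mm,.03))
print(ctrl.read_clock())
E
```

```text
w 0.012759306779839757 F [-0.7  1.   7.1]
F [-0.   1.5  6.8]
out True 0.15021616473506294 [ 0.  -6.9  7.7] 0.01259174963154457
F [-2.4 -3.2 11.4]
1598 [259. 153.] [ 0.5325 -0.0259  0.0558] (array([ 0.53251233, -0.02573462]), 38.55611801147461, 31.40064811706543, 4.398181438446045)
1435 [263. 205.] [ 0.5786 -0.0211  0.055 ] (array([ 0.57921094, -0.02149785]), 40.954872131347656, 30.007078170776367, 4.336798667907715)
1337 [265. 254.] [ 0.6258 -0.0176  0.055 ] (array([ 0.62502136, -0.0179725 ]), 45.17047882080078, 29.914186477661133, 4.274133682250977)
498 [381. 257.] [0.6159 0.0899 0.0688] (array([0.61969019, 0.09345193]), 30.477333068847656, 18.132301330566406, 12.053606033325195)
g 396 [274. 143.] (array([ 0.54228802, -0.02424458]), 76.52731323242188, 42.466861724853516, 4.350287914276123)
g 873 [525. 279.] (array([0.64153589, 0.24936124]), 36.73183059692383, 32.01771926879883, 58.10911560058594)
91.4833
```

View pics/i1.png

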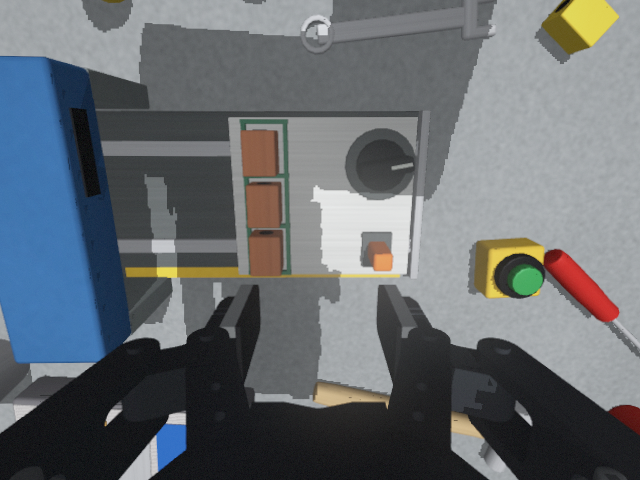

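The carriage travelled 150.2 mm between stops, the knob is at about 1.35 (clamped) and the blocks are still in their bays. Now the tray view.

```bash
python3 - <<'E'
from h import *
ctrl.move_ptp([.5,-.2,.28],down(0)); ctrl.move_ptp([.508,-.33,.25],down(0)); ctrl.pause(.2); w=cam("wrist"); save(w,"j1.png")
H=hsv(w); g=cv2.cvtColor(w["img"],cv2.COLOR_RGB2GRAY)
for uv in [(330,240),(320,200),(250,240),(400,240)]: print(uv,H[uv[1],uv[0]],cloud(w,[uv])[0].round(4))
print(ctrl.read_clock())
E
```

```text
(330, 240) [ 53   5 207] [ 0.523  -0.3698  0.0061]
(320, 200) [ 53   7 138] [ 0.512  -0.3261  0.0055]
(250, 240) [ 68   5 209] [ 0.4364 -0.3698  0.0068]
(400, 240) [ 50   6 130] [ 0.5989 -0.3696  0.0062]
93.4833
```

View pics/j1.png

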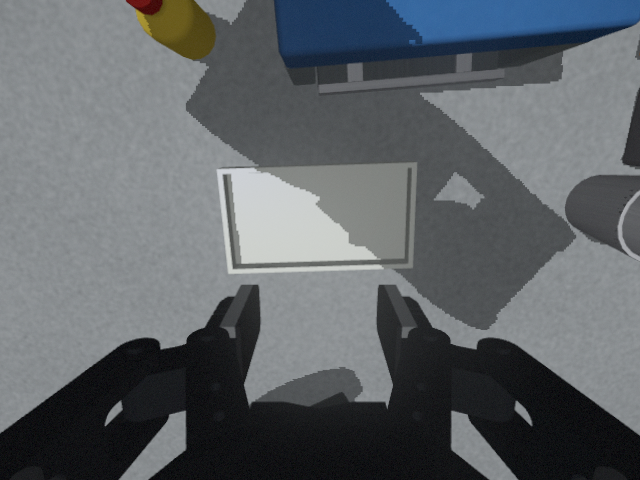

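The tray's rim corners are about (217,169), (417,162), (413,268) and (231,273). I compute its centre and yaw and start moving the blocks.

```bash
python3 - <<'E'
from h import *
import json
w=cam("wrist")
P=onplane(w,[(217,169),(417,162),(413,268),(231,273)],.022)[:,:2]; print(P.round(4))
(c,s,ang)=cv2.minAreaRect(np.float32(P*1000)); print(c,s,ang)
e1=(P[1]-P[0]);e2=P[2]-P[3]; print(np.linalg.norm(e1),np.linalg.norm(e2),np.degrees(np.arctan2(e1[1],e1[0])),np.degrees(np.arctan2(e2[1],e2[0])),np.linalg.norm(P[3]-P[0]),np.linalg.norm(P[2]-P[1]),P.mean(0))
E
```

```text
[[ 0.4107 -0.2929]
 [ 0.6064 -0.2856]
 [ 0.6109 -0.396 ]
 [ 0.4173 -0.4021]]
(510.79052734375, -344.4164733886719) (196.26779174804688, 110.44503021240234) 2.1146697998046875
0.19587384898118237 0.19365544217043698 2.114667524147577 1.8238133627184578 0.10949320820370544 0.11044574387130529 [ 0.51133631 -0.34415032]
```

The rim measures 196 × 110 mm as specified; centre (0.511, −0.344), yaw 2°. Moving A first.

```bash
cat >> h.py <<'E'
TC=np.array([.511,-.344]); TY=2.0
def tray(dx):
    a=np.radians(TY); return TC+dx*np.array([np.cos(a),np.sin(a)])
def totray(xy,dx):
    print('clear',ctrl.move_ptp([.53,-.05,.25],down(ST+90)))
    r,w=seeblock(np.array(xy),ST+90,z=.2,zt=.054,settle=.15)
    w1=pick(xy,ST+90,zb=.024,lift=.25)
    if w1<.02: print('LOST'); return
    ctrl.move_ptp([.52,-.2,.25],down(TY+90))
    place(tray(dx),TY+90,.005,op=.045,up=.15)
    p=ctrl.read_eef_pos(); ctrl.move_straight([p[0],p[1],.25],rate=.25); print(ctrl.read_clock())
E
python3 - <<'E'
from h import *
totray([.5325,-.0245],-.06)
ctrl.move_ptp([.508,-.33,.25],down(0)); w=cam("wrist"); save(w,"k1.png")
for mm,aa,ce in copw(w): print(aa,ce.round(),cloud(w,[ce])[0].round(4),rect(w,mm,.035))
E
```

```text
clear False
blk 3480 [317. 247.] [ 0.5548 -0.025 ] 91.1 29.5 yaw 6.6 top 0.0302
pick hit False w 0.0289 0.0289 F [ 1.   0.5 -0.6]
before w 0.0289
place hit False [ 0.4513 -0.3463  0.0289] w 0.0283
102.9917
1147 [260. 224.] [ 0.4519 -0.3453  0.0359] (array([ 0.45154361, -0.34611044]), 38.986324310302734, 29.407075881958008, 2.239455223083496)
```

View pics/k1.png

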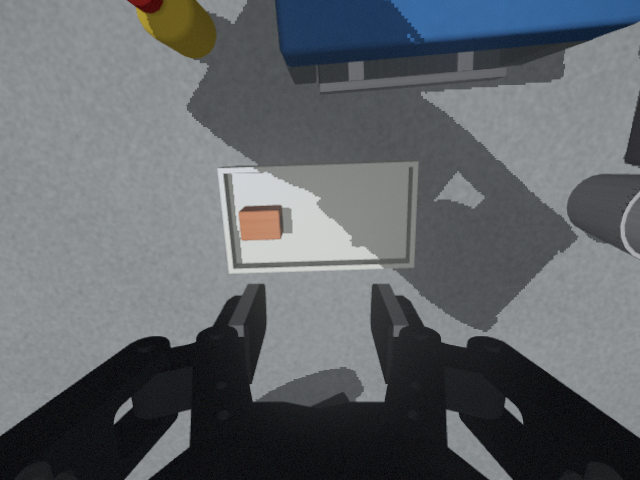

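A lies flat on the tray floor at (260,224). Next B, then C.

```bash
python3 - <<'E'
from h import *
totray([.5795,-.0212],0.0)
totray([.627,-.0177],.06)
ctrl.move_ptp([.508,-.33,.25],down(0)); ctrl.pause(.2); w=cam("wrist"); save(w,"k2.png")
for mm,aa,ce in copw(w): print(aa,ce.round(),cloud(w,[ce])[0].round(4),rect(w,mm,.035))
print(ctrl.read_clock())
E
```

```text
clear False
blk 1764 [319. 224.] [ 0.58   -0.0219] 41.6 28.5 yaw 4.3 top 0.0536
pick hit False w 0.0288 0.0287 F [ 0.3 -0.1 -1.8]
before w 0.0286
place hit False [ 0.5112 -0.3442  0.029 ] w 0.0288
114.1417
clear False
blk 1732 [319. 225.] [ 0.6277 -0.0183] 39.3 28.6 yaw 3.5 top 0.0549
pick hit False w 0.029 0.0289 F [ 0.1  0.5 -2.2]
before w 0.0288
place hit False [ 0.5712 -0.3421  0.029 ] w 0.0285
123.9333
1117 [382. 220.] [ 0.5722 -0.3412  0.0363] (array([ 0.57255951, -0.34170969]), 38.54755783081055, 28.25929832458496, 0.08494383841753006)
1061 [320. 223.] [ 0.5114 -0.3445  0.0356] (array([ 0.51153699, -0.34431296]), 37.68281936645508, 27.373552322387695, 0.08874531835317612)
1144 [259. 224.] [ 0.4512 -0.3459  0.0347] (array([ 0.45161761, -0.34614786]), 39.112972259521484, 29.435794830322266, 2.1788241863250732)
125.6333
```

View pics/k2.png

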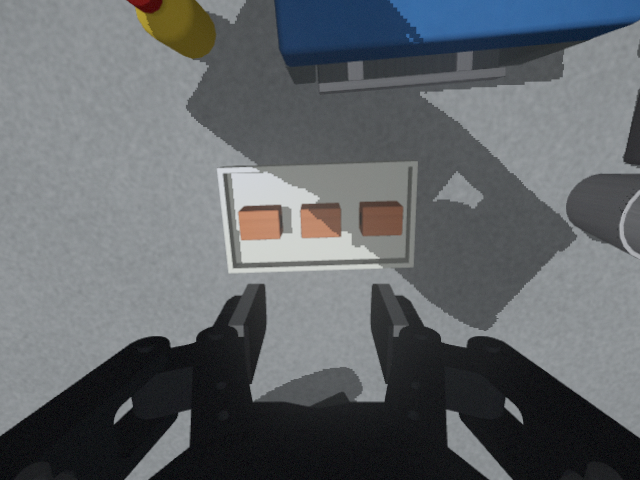

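All three blocks are flat in the tray with tops near 35 mm. I take one last look at the carriage, the knob and the bench.

```bash
python3 - <<'E'
from h import *
ctrl.move_ptp([.5814,.03,.27],down(ST+90)); ctrl.pause(.2); w=cam("wrist"); save(w,"l1.png")
ctrl.move_ptp([.5,-.2,.3],down(0)); ctrl.goto_joints([-1.193,.48,1.596,0,1.065,-.047]); t=cam("top"); save(t,"l2.png"); print(ctrl.read_clock())
E
```

```text
130.15
```

View pics/l1.png

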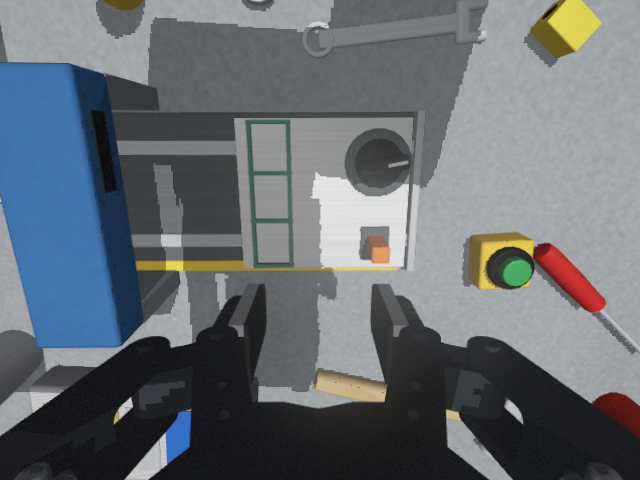

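View pics/l2.png

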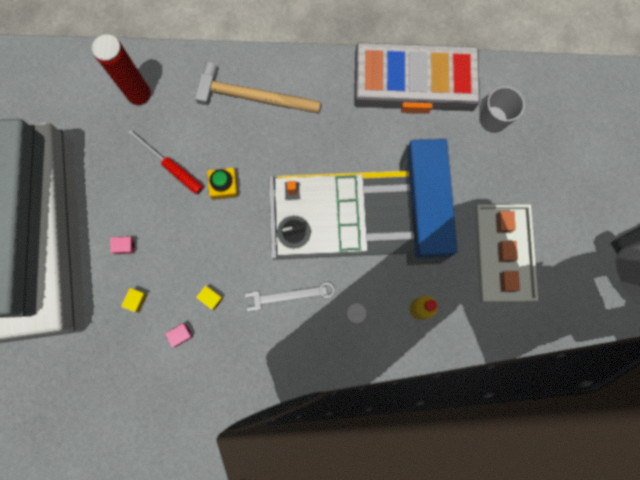

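The bays are empty, the carriage is against its outer stop, the knob is clamped (about 1.33 rad) and all other objects are in their starting places. Handing in.

```bash
python3 - <<'E'
from rig import ctrl
print(ctrl.hand_in())
E
```

```text
the job is handed in; nothing more can be done
None
```

The job is done and handed in; the last look came at about 130 s of the 210 s allowed. All three copper blocks present were marked and now lie flat in the white tray. I loaded and clamped the carriage at its inner stop, pressed start once, then brought it back out and clamped it again.

**Last checks:**
- **Blocks:** the three tops measure 35–36 mm above the bench, which is right for lying flat on the tray floor.
- **Carriage:** it travelled 150.2 mm between the two stops and is fully out, with the knob at about 1.33 rad (clamped).
- **Start button:** it went down 6 mm to a firm stop and came back up to 57 mm.
- **Bench:** the tools, the oil bottle, the bearing and the pink and yellow look-alikes look unmoved in the top picture.

**What disagreed or went wrong on the way:**
- The first time I clamped the carriage at the inner stop, it crept about 1.5 mm outward. I freed it, pushed it back to the stop and clamped it again before pressing start.
- One block was knocked about 4 mm inside its bay, but the ribs held it flat.
- The top camera's positions differed from the wrist camera's by 4–9 mm, so I worked from the wrist camera.
- One view of a block in the carriage merged two blocks into one shape. I used the earlier measurement for that pick.

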